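# Break a seized taper plug free and park it

## Robot

A 7-joint arm with a two-finger parallel gripper is mounted at the origin on a cart in front of the work surface, level with it; the furniture and walls round the work are solid. World frame = base frame: x ahead of the robot, y to its left, z up, the work surface at z = 0. Lengths are in m, angles in degrees, forces in N, time in s.
With the tool pointing down it reaches from about 0.425 to 0.875 m from the base axis. Payload 4.7 kg.
Tool frame: the origin (TCP) lies midway between the tips of the shut fingers; the grasp point (between the pads) lies 19 mm behind it; y points along the fingers, x is the direction in which the jaws open and shut, and the axes are right-handed (so a half turn about y gives the same grasp; the last joint's range is limited). The gripper opens to 87 mm and grips with 3 to 60 N. Pads are 19 mm wide; open, the fingers measure 117 mm over their backs; the gripper's body (75 mm by 190 mm) begins 51 mm behind the grasp point.
Start: joints at [-71.328, 18.392, -4.016, 83.108, 1.295, 78.541, -3.26], TCP at [0.199, 0.619, 0.223] pointing down, gripper open.
Joint ranges: [-163.93, 163.93], [-17.29, 119.83], [-79.2, 71.16], [3.27, 140.29], [-89.18, 269.18], [5.43, 117.66], [-154.24, 154.24]. Speed limits (degrees/s): [147.25, 147.25, 180, 180, 180, 180, 180].

## Interface

Orientations are given as [roll, pitch, yaw] about the fixed x, y, z axes, in that order (R = Rz(yaw) Ry(pitch) Rx(roll)).
In Python, from cell import env gives the robot as it stands.
- The arm moves only by the tool carry_out, never from a script. Its argument "targets" is a list of rows, each a list of 2 entries, a list of its own where there are three numbers: the shift along the tool's x, y, z in mm, then the turn, a rotation vector about the tool's x, y, z in degrees. A call has 1 to 12 rows; each row shifts and turns the commanded pose from where the row before left it, along the tool's axes as they then stand; what a row does not reach is not made up. A row lasts 1/10 s, in which the tool goes at most 50 mm and 8.59 degrees, less where a joint would pass 70% of its speed; a pose out of reach is approached as far as the arm can. A call with a gripper value outside its range is refused whole. "jaw" is the opening, from 0 (shut) to 1 (fully open), set as the call begins (left out, the last holds). The fingers move at their own pace and stop on an object; "squeeze" is the grip in N (left out, the last holds). Time passes only in rows, so rows that do not move let the fingers close. It gives the time, the measured TCP pose, the force and the opening at its end, in the units of the state.
- env.get_obs(): the state, without advancing time (a new reading comes with each control period).
- env.read_camera(name): name is "scene" or "top" or "wrist"; returns the picture (400x640x3 uint8, red, green, blue); there is no depth.
- env.get_calibration(name): a dict with "fx", "fy", "cx", "cy" (pixels), "D" ([k1, k2, p1, p2, k3] as OpenCV has them; the pictures are not rectified), "R" (3x3) and "t" (3): a world point X has camera coordinates R X + t; the wrist camera has in their place "hand_eye" (4x4, takes a point from camera to tool coordinates, whose origin is the TCP and whose axes are the tool frame's). Camera axes: x right, y down, z forward; pixel columns grow to the right and rows downward; lengths in m; the calibration is good to about 2 mm. A picture is of the moment at which its call begins: read the wrist's pose just before it. get_calibration takes no time and is no camera call.
- env.sign_off(): hands the job in, once; it reports no verdict.
Trained networks look in the newest picture that a camera, given by its name, has taken for a name from the list of things; names that differ only in an ending like _2 or _b are one class to them, and where a whole thing is asked for, a point or a joint stands for the part that bears it (a point fixed in the world has none). Each returns a list of dicts, best first, with "p" (0 to 1); they miss things now and then, are a little off and sometimes report something else, mostly with a low value. They report only what shows in the picture. A call takes as long as a camera call. They do not tell look-alikes from the thing itself.
- env.outline_of(camera, label): "mask" (400x640 bool, what is visible of it) and "xy" ([column, row] in pixels, amid what is visible of it).
The state is a dict: "time_s": time; "qpos": joint angles; "joint_velocities": joint speeds; "effort": joint torques, N m; "tool_pos": TCP position; "tool_rot": TCP orientation; "force": force on the tool from outside, world axes, zero at the start; "wrist_torque": the same for the moment, N m; "grip_width": finger opening in m.
Only numpy, scipy, OpenCV 4.12 (cv2) and the standard library are available. Lean on these libraries where they do the work, as an engineer would, in place of code of your own. Each camera call takes 0.05 s, during which the arm holds its last target.

## Task

The tapered plug in the desiccant canister has seized: twist it by its cross bar until it breaks free, pull it out without pulling the canister out of its holding block, and stand it upright on the wooden parking stand, its hollow underside fully down over the pin. Set the plug down rather than drop it, and leave the other things on the table undisturbed.

Things in the scene. Friction and masses are not known exactly. Their poses are not given: they have to be found in the camera images.
- nest: Grey holding block screwed to the table, 128x128 mm, 48 mm high, with a square nest 87x87 mm inside, 40 mm deep, floor 8 mm above the table; it keeps the canister from turning or sliding (1.5 mm play all round) but not from being lifted. Origin: centre of the underside; x and y along its sides, z up. Does not move.
- canister: Aluminium canister standing loose in the nest, 80 mm high, about 0.5 to 0.8 kg: square body 84x84 mm, 44 mm high, then a round neck 72 mm across with a tapered mouth 44 mm wide at the rim. Origin: centre of the underside; x and y along the body's sides, z up. The rim is 80 mm above the origin.
- plug: Steel tapered plug, 82 mm high, 0.22 kg. From below: taper 34 mm long, 37 mm wide at its lower end, 43 at its top, with a blind bore 16 mm wide and 26 deep open downward; flange 54 mm wide, 6 thick, resting on the canister's rim; stem 14 mm wide; cross bar 140x14x16 mm at the top. Origin: centre of its lower end, 46 mm above the canister's origin while seated; z up its axis, y along the bar.
- plug_bar (a point): Centre of the cross bar, 74 mm above the plug's lower end, axes as the plug; 26 mm clear below the bar. Seized: a straight pull lifts the canister too. A sideways push of 5 to 20 N near a bar end (60 mm from the axis) turns the plug, either way; after 15 to 50 degrees (it differs) it breaks free, resistance drops, and it stays free to 90 degrees from the start and lifts out by its own weight.
- stand: Round light wood parking stand fixed to the table, 90 mm across and 12 mm high, with a steel pin 10 mm thick standing 24 mm above its top, the top 5 mm tapered to 3 mm. Origin: centre of the underside, z up.
- stand_pin (a point): Foot of the pin, on the stand's top surface 12 mm above the table, on the pin's axis, z up. A parked plug's lower end rests here.
Not all that is in view belongs to the job. There is more than one size of the stand; the job needs the largest. Of the things that look like the canister, the smaller one is meant.

How it is judged:
By the outcome, as a careful person would: the job done as asked, in the order asked, and still so for the second after the job is handed in, with the robot touching nothing.
It also fails if it takes over 51 s, if anything falls off the work surface, if the arm or the gripper's body presses on something with over 40 N, if the wrist force passes 120 N, or if a joint passes its speed limit or range.

## Working session

There is one attempt and no reset: what is moved stays moved. The work goes in short steps, Python scripts to look and compute and a tool call to move; the robot and the scene stay as the last step left them, time stands still between calls to the robot, and variables do not carry over. Pictures are saved under pics/ and viewed, and the job is handed in when it is done.

Besides the shell and the picture viewer there is one more tool, called after ">>>" as name([rows], argument=value, ...), one row to a line, values as JSON. carry_out: Moves the arm, as the interface text tells. Its arguments: {"type":"object","properties":{"targets":{"type":"array","items":{"type":"array"}},"jaw":{"type":"number"},"squeeze":{"type":"number"}},"required":["targets"]}

```bash
ls; mkdir -p pics
python3 - <<'E'
from cell import env
import cv2,json
o=env.get_obs()
for k,v in o.items(): print(k,v)
for n in ["scene","top","wrist"]:
    im=env.read_camera(n); cv2.imwrite(f"pics/a_{n}.png",im[:,:,::-1])
    print(n,env.get_calibration(n))
E
```

```text
pics
time_s 0.0
qpos [-71.32835067  18.43902052  -4.01609985  83.17428064   1.29657934
  78.54161977  -3.25886914]
joint_velocities [ 0.04608793  0.04232233 -0.06419742  0.03075099  0.01090772 -0.01200305
 -0.05674931]
effort [-2.90119442e-04 -4.91284347e+01 -4.04043691e-01 -3.12538755e+01
 -6.39964803e-02  4.37302503e-02  1.81562882e-04]
tool_pos [0.19927308 0.61811798 0.2214675 ]
tool_rot [-90.00714153   0.10958664  72.14006517]
force [-0.26517496  0.64253662  0.24468218]
wrist_torque [-0.01990482  0.00287977 -0.04410414]
grip_width 0.08674458401152241
scene {'fx': 387.72910816807234, 'fy': 387.72910816807234, 'cx': 321.12516036196655, 'cy': 198.90344065327974, 'D': array([-0.08882447,  0.        ,  0.        ,  0.        ,  0.        ]), 'R': array([[ 0.83559771, -0.54923419,  0.01087502],
       [-0.35124495, -0.54939116, -0.75815324],
       [ 0.42237832,  0.62969132, -0.65198574]]), 't': array([-0.34997351,  0.22114776,  0.73502208])}
top {'fx': 384.03292879550037, 'fy': 384.03292879550037, 'cx': 311.96059310397504, 'cy': 199.66299831336073, 'D': array([0.0146612, 0.       , 0.       , 0.       , 0.       ]), 'R': array([[ 1.27345075e-03, -9.99972477e-01, -7.30915163e-03],
       [-9.90598816e-01, -2.61602659e-04, -1.36798824e-01],
       [ 1.36793147e-01,  7.41464351e-03, -9.90571884e-01]]), 't': array([0.0052622 , 0.44271422, 0.89633574])}
wrist {'fx': 315.91652821353784, 'fy': 315.91652821353784, 'cx': 319.94675449867077, 'cy': 198.07718186779266, 'D': array([-0.05631517,  0.        ,  0.        ,  0.        ,  0.        ]), 'hand_eye': array([[ 9.99999651e-01, -7.24877680e-04,  4.14640835e-04,
        -3.23501932e-04],
       [-6.04098300e-04, -2.85105357e-01,  9.58495994e-01,
        -1.61668490e-01],
       [-5.76576029e-04, -9.58495910e-01, -2.85105696e-01,
         7.90626057e-02],
       [ 0.00000000e+00,  0.00000000e+00,  0.00000000e+00,
         1.00000000e+00]])}
```

View pics/a_scene.png

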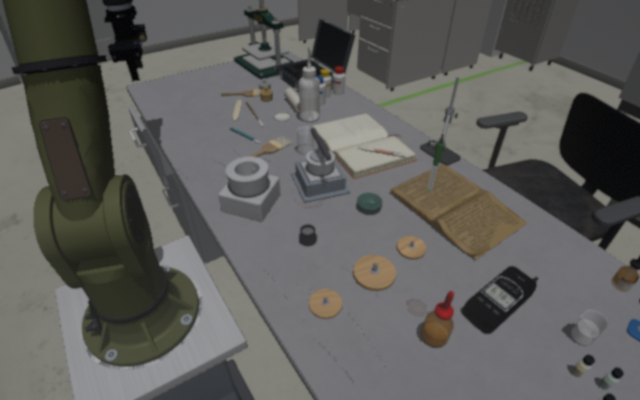

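View pics/a_top.png

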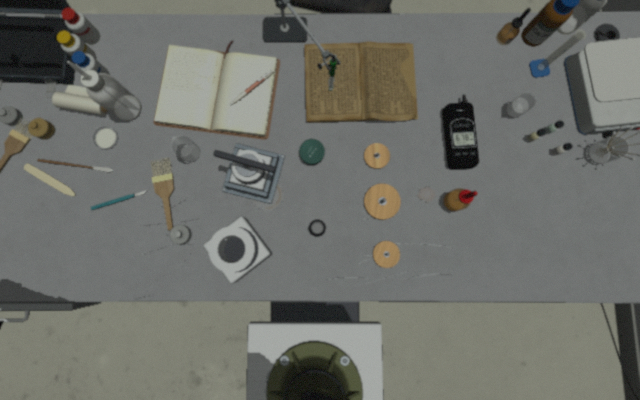

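View pics/a_wrist.png

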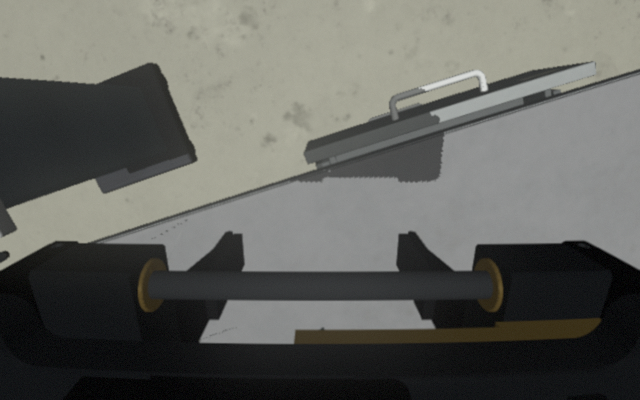

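The scene shows the plugged canister at scene (322,170) / top (250,172). An open, larger look-alike is at top (237,248). Three stands are at top (376,155), (382,201) and (386,254). Next I'll measure them.

```bash
cat > h.py <<'E'
import numpy as np,cv2
from scipy.spatial.transform import Rotation as Ro
def cal(env,n,obs=None):
    c=env.get_calibration(n)
    K=np.array([[c['fx'],0,c['cx']],[0,c['fy'],c['cy']],[0,0,1]])
    if n=='wrist':
        o=obs or env.get_obs()
        T=np.eye(4);T[:3,:3]=Ro.from_euler('xyz',o['tool_rot'],degrees=True).as_matrix();T[:3,3]=o['tool_pos']
        W=T@c['hand_eye'];R=W[:3,:3].T;t=-R@W[:3,3]
    else: R,t=c['R'],c['t']
    return K,c['D'],np.array(R),np.array(t)
def onz(C,px,z):
    K,D,R,t=C
    u=cv2.undistortPoints(np.array(px,float).reshape(-1,1,2),K,D).reshape(-1,2)
    d=np.c_[u,np.ones(len(u))]@R; o=-R.T@t
    return o+d*((z-o[2])/d[:,2])[:,None]
def proj(C,X):
    K,D,R,t=C
    return cv2.projectPoints(np.array(X,float).reshape(-1,1,3),cv2.Rodrigues(R)[0],t,K,D)[0].reshape(-1,2)
def crop(im,x0,y0,x1,y1,f,fn): cv2.imwrite(fn,cv2.resize(im[y0:y1,x0:x1,::-1],None,fx=f,fy=f,interpolation=cv2.INTER_CUBIC))
E
python3 - <<'E'
from cell import env
from h import *
for n in ['top','scene']:
    im=env.read_camera(n); C=cal(env,n)
    for l in ['plug','canister','nest','stand']:
        for r in env.outline_of(n,l):
            m=r['mask'];ys,xs=np.nonzero(m)
            if len(xs)==0: continue
            rc=cv2.minAreaRect(np.c_[xs,ys].astype(np.float32))
            z={'plug':.082+.048+0.008-.008,'canister':.088,'nest':.048,'stand':.012}[l]
            print(n,l,round(r['p'],2),np.round(r['xy'],1),m.sum(),[np.round(q,1) for q in rc],np.round(onz(C,rc[0],z)[0],4))
im=env.read_camera('top');crop(im,190,120,330,290,3,'pics/b_top.png')
crop(im,340,130,440,280,4,'pics/b_st.png')
im=env.read_camera('scene');crop(im,210,130,360,220,5,'pics/b_sc.png')
E
```

```text
top plug 0.68 [245.2 162.2] 695 [array([243.5, 164.5]), array([61.9, 22.7]), np.float64(6.9)] [0.5063 0.1542 0.13  ]
top canister 0.97 [239.5 249.7] 2696 [array([236.1, 249. ]), array([53., 55.]), np.float64(55.0)] [0.3239 0.1738 0.088 ]
top canister 0.79 [250.2 176.2] 825 [array([249.4, 169. ]), array([39.5, 36.6]), np.float64(14.0)] [0.5056 0.1485 0.088 ]
top nest 0.61 [262.4 187.1] 1220 [array([252.8, 173. ]), array([53.2, 50.9]), np.float64(14.4)] [0.5045 0.1471 0.048 ]
top stand 0.91 [383.3 199.6] 1111 [array([381.5, 201. ]), array([37.5, 36.1]), np.float64(45.0)] [ 0.442  -0.1651  0.012 ]
top stand 0.75 [377.9 153. ] 555 [array([376.5, 155.5]), array([25.5, 25.5]), np.float64(45.0)] [ 0.5566 -0.1553  0.012 ]
top stand 0.7 [387.1 254.1] 587 [array([386.3, 254.2]), array([27.6, 25.5]), np.float64(45.0)] [ 0.3126 -0.1734  0.012 ]
scene plug 0.75 [319.  150.3] 375 [array([315.3, 146.7]), array([35.8, 18.5]), np.float64(60.6)] [0.4925 0.1406 0.13  ]
scene canister 0.79 [248.2 192.5] 2862 [array([250.7, 188.1]), array([58.7, 60.5]), np.float64(17.7)] [0.3087 0.129  0.088 ]
scene canister 0.66 [317.5 170.5] 678 [array([319.5, 164.8]), array([29.5, 36.3]), np.float64(78.1)] [0.492  0.1204 0.088 ]
scene nest 0.55 [321.  184.2] 1143 [array([320.5, 178.2]), array([41. , 53.1]), np.float64(78.7)] [0.4932 0.1168 0.048 ]
scene stand 0.88 [374.7 272.6] 1226 [array([374.1, 272.7]), array([42.4, 35.4]), np.float64(18.4)] [ 0.4369 -0.1729  0.012 ]
scene stand 0.88 [414.4 248.5] 551 [array([411. , 246.5]), array([23., 28.]), np.float64(90.0)] [ 0.5529 -0.1608  0.012 ]
scene stand 0.81 [322.5 301.9] 787 [array([325. , 303.5]), array([29., 32.]), np.float64(90.0)] [ 0.3094 -0.1799  0.012 ]
```

View pics/b_top.png

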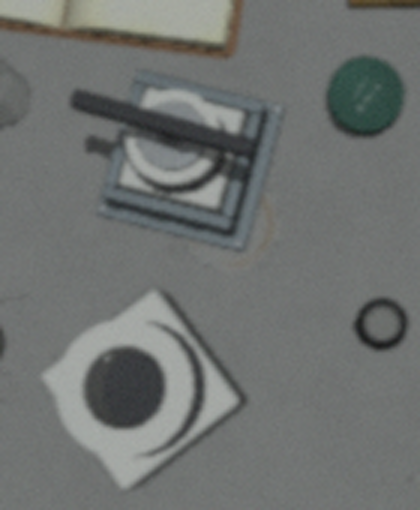

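View pics/b_sc.png

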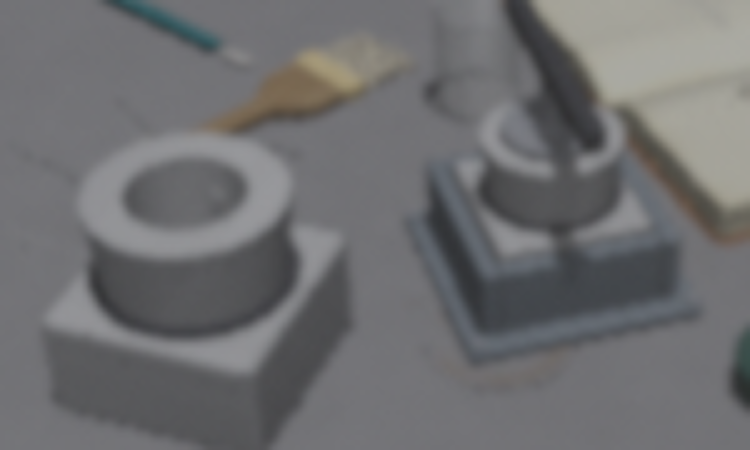

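View pics/b_st.png

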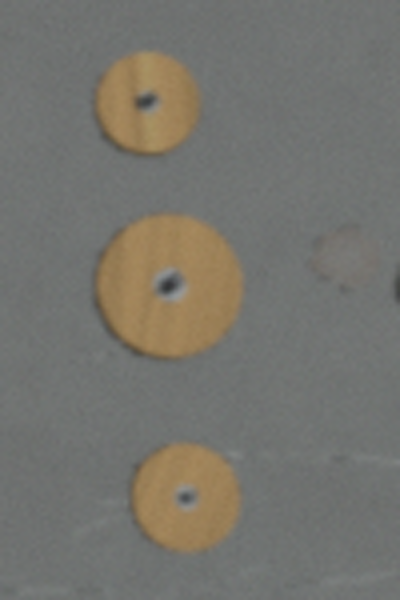

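The choice is clear. The plugged canister in the grey nest at top (250,172) is the smaller one, against the loose open one at (237,248). The largest stand is at top (382,201). Next I'll fit the bar pose and plan the hover.

```bash
cat >> h.py <<'E'
from scipy.optimize import minimize
def box(cx,cy,yaw,z0,z1,lx,ly):
    c,s=np.cos(yaw),np.sin(yaw)
    P=[]
    for a in(-1,1):
        for b in(-1,1):
            for z in(z0,z1):
                X,Y=a*lx/2,b*ly/2; P.append((cx+c*X-s*Y,cy+s*X+c*Y,z))
    return np.array(P)
def sil(C,P,S=4,shape=(400,640)):
    h=cv2.convexHull(proj(C,P).astype(np.float32)).reshape(-1,2)
    m=np.zeros(shape,np.float32)
    t=np.zeros((shape[0],shape[1]),np.uint8)
    cv2.fillConvexPoly(t,np.round(h*16).astype(np.int32),255,cv2.LINE_AA,4)
    return t.astype(np.float32)/255
def fitbox(views,x0,z0,z1,lx=.014,ly=.14):
    # views: list of (C,softmask)
    def f(p):
        P=box(p[0],p[1],p[2],z0,z1,lx,ly); L=0
        for C,m in views:
            s=sil(C,P); L+=1-np.minimum(s,m).sum()/np.maximum(s,m).sum()
        return L
    best=None
    r=minimize(f,x0,method='Nelder-Mead',options=dict(initial_simplex=np.array([x0]+[np.array(x0)+d for d in ([.01,0,0],[0,.01,0],[0,0,.1])]),xatol=1e-5,fatol=1e-5))
    return r.x,r.fun
def darkmask(im,m,th,dil=3):
    g=cv2.GaussianBlur(im,(3,3),0).max(axis=2)
    return ((g<th)&(cv2.dilate(m.astype(np.uint8),np.ones((dil,dil)))>0)).astype(np.float32)
def plan(p0,R0,p1,R1,n):
    """equal rows from pose0 to pose1 (tool frame rows)"""
    w=(R0.inv()*R1).as_rotvec(degrees=True)
    rows=[];p=np.array(p0);R=R0
    d=(np.array(p1)-p)/n
    for i in range(n):
        rows.append((np.round(R.inv().apply(d)*1000,1).tolist(),np.round(w/n,2).tolist())); R=R*Ro.from_rotvec(w/n,degrees=True)
    return rows
def down(yaw): return Ro.from_euler('xyz',[-90,0,yaw],degrees=True)
E
python3 - <<'E'
from cell import env
from h import *
V=[]
for n in ['top','scene']:
    im=env.read_camera(n); C=cal(env,n)
    m=env.outline_of(n,'plug')[0]['mask']
    dm=darkmask(im,m,75,5)
    n_,lab,st,_=cv2.connectedComponentsWithStats(dm.astype(np.uint8)); 
    k=1+np.argmax(st[1:,4]); dm=(lab==k).astype(np.float32)
    print(n,dm.sum(),st[k])
    V.append((C,dm))
    ov=im.copy(); ov[dm>0]=[255,0,0]; 
    x,y=st[k][:2]; crop(ov,x-20,y-20,x+90,y+60,4,f'pics/c_{n}.png')
for v in ([V[0]],[V[1]],V):
    r=fitbox(v,[.5,.147,-.25],.120,.136); print(np.round(r[0][:2],4),np.degrees(r[0][2]),r[1])
o=env.get_obs()
E
```

```text
top 450.0 [214 151  62  23 450]
scene 200.0 [311 129  19  31 200]
[0.5112 0.1519] -15.750619646364216 0.2620413899421692
[0.5142 0.1553] -20.607306728778983 0.4176689386367798
[0.5117 0.1532] -17.386015899997588 0.7069712281227112
```

```bash
python3 -c "
import cv2,numpy as np
a=cv2.imread('pics/c_top.png');b=cv2.imread('pics/c_scene.png');h=max(a.shape[0],b.shape[0])
cv2.imwrite('pics/c.png',np.hstack([a,b])[:, :800] if a.shape[0]==b.shape[0] else a)"
```

```text
(no output)
```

View pics/c.png

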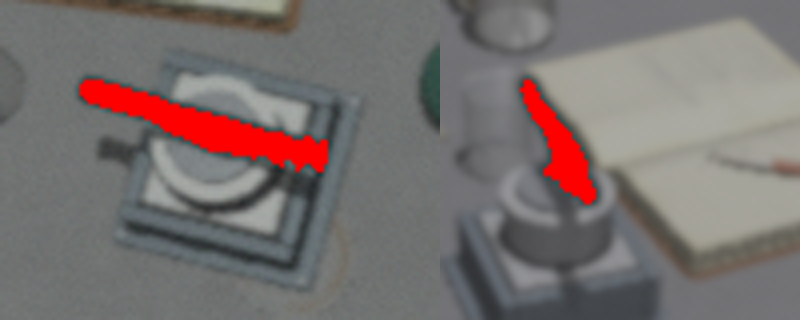

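Run:
```python
from cell import env
from h import *
o=env.get_obs()
for r in plan([.199,.619,.223],down(72.14),[.497,.104,.228],down(-16),12): print(list(r))
```

```text
[[-33.2, -0.4, -36.8], [0.0, 7.35, -0.0]]
[[-28.3, -0.4, -40.7], [0.0, 7.35, -0.0]]
[[-22.8, -0.4, -44.0], [0.0, 7.35, -0.0]]
[[-17.0, -0.4, -46.6], [0.0, 7.35, -0.0]]
[[-10.9, -0.4, -48.4], [0.0, 7.35, -0.0]]
[[-4.6, -0.4, -49.4], [0.0, 7.35, -0.0]]
[[1.7, -0.4, -49.6], [0.0, 7.35, -0.0]]
[[8.0, -0.4, -48.9], [0.0, 7.35, -0.0]]
[[14.2, -0.4, -47.5], [0.0, 7.35, -0.0]]
[[20.2, -0.4, -45.3], [0.0, 7.35, -0.0]]
[[25.8, -0.4, -42.3], [0.0, 7.35, -0.0]]
[[31.0, -0.4, -38.7], [0.0, 7.35, -0.0]]
```

>>> carry_out([
  [[-33,0,-37],[0,7.35,0]],
  [[-28,0,-41],[0,7.35,0]],
  [[-23,0,-44],[0,7.35,0]],
  [[-17,0,-47],[0,7.35,0]],
  [[-11,0,-48],[0,7.35,0]],
  [[-5,0,-49],[0,7.35,0]],
  [[2,0,-49],[0,7.35,0]],
  [[8,0,-49],[0,7.35,0]],
  [[14,0,-47],[0,7.35,0]],
  [[20,0,-45],[0,7.35,0]],
  [[26,0,-42],[0,7.35,0]],
  [[31,0,-39],[0,7.35,0]],
], jaw=0.6, squeeze=60)

```text
time_s: 2.15
tool_pos: [0.4974, 0.1032, 0.2231]
tool_rot: [-89.9, -0.0, -16.3]
force: [0.2, 1.5, 0.4]
grip_width: 0.0525
```

>>> carry_out([
  [[0,0,0],[0,0,0]],
  [[0,0,0],[0,0,0]],
  [[0,0,0],[0,0,0]],
])

```text
time_s: 2.45
tool_pos: [0.4961, 0.1064, 0.2225]
tool_rot: [-90.0, 0.0, -15.9]
force: [-0.8, 0.2, 0.1]
grip_width: 0.0522
```

Run:
```python
from cell import env
from h import *
o=env.get_obs();print(o['time_s'],o['tool_pos'],o['tool_rot'],o['qpos'],o['grip_width'],o['force'])
im=env.read_camera('wrist'); C=cal(env,'wrist',o)
cv2.imwrite('pics/d.png',im[:,:,::-1])
for l in ['plug','canister','nest']:
    for r in env.outline_of('wrist',l):
        ys,xs=np.nonzero(r['mask']);print(l,r['p'],r['xy'],len(xs),cv2.minAreaRect(np.c_[xs,ys].astype(np.float32)) if len(xs) else '')
print(proj(C,box(.511,.152,np.radians(-16),.136,.136,.014,.14)[::2]))
```

```text
2.45 [0.49614123 0.10635615 0.2224879 ] [-8.99678827e+01  3.21424979e-02 -1.59186301e+01] [-40.76184396   0.37431013  25.98464841 103.89531602  -0.21459698
  75.77955052 -30.64356298] 0.05218752235265908 [-0.75865984  0.23263433  0.12833397]
plug 0.59 [327.0, 137.9] 4885 ((325.0632019042969, 135.2566680908203), (58.475257873535156, 173.8293914794922), 14.560274124145508)
canister 0.98 [142.7, 155.4] 15703 ((138.02337646484375, 158.57200622558594), (140.87472534179688, 135.755859375), 35.134193420410156)
canister 0.64 [306.9, 116.2] 3469 ((324.86541748046875, 131.27267456054688), (83.92320251464844, 81.02378845214844), 88.85424041748047)
nest 0.88 [286.5, 121.0] 4619 ((323.0, 127.5), (111.0, 112.0), 90.0)
[[314.61988923 228.1826489 ]
 [313.92859302  48.2925158 ]
 [331.21856295 228.19267277]
 [333.18784263  48.32281006]]
```

View pics/d.png

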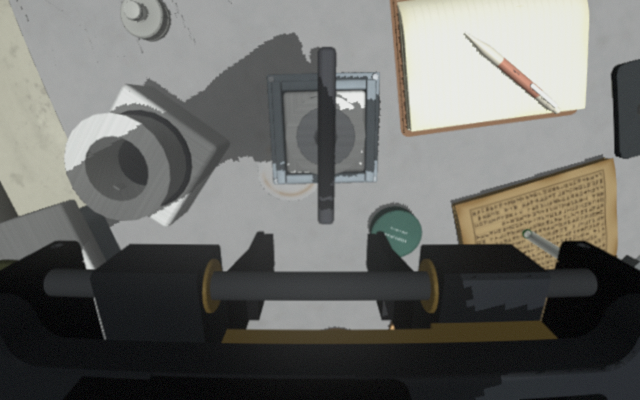

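The wrist view shows the bar nearly vertical, from (326,47) to (326,222), which agrees with the prediction to within about 5 px. I'll refine it with a fit.

Run:
```python
from cell import env
from h import *
o=env.get_obs()
im=cv2.imread('pics/d.png')[:,:,::-1]; C=cal(env,'wrist',o)
print(im[130:132,310:345].max(axis=2))
dm=np.zeros((400,640),np.float32)
g=cv2.GaussianBlur(im,(3,3),0).max(axis=2)
roi=np.zeros_like(g);roi[40:232,305:348]=1
dm=((g<62)&(roi>0)).astype(np.uint8)
dm=cv2.morphologyEx(dm,cv2.MORPH_OPEN,np.ones((7,9)))
n_,lab,st,_=cv2.connectedComponentsWithStats(dm);k=1+np.argmax(st[1:,4]);dm=(lab==k).astype(np.float32);print(st[k])
r=fitbox([(C,dm)],[.511,.150,-.28],.120,.136);print(np.round(r[0][:2],4),np.degrees(r[0][2]),r[1])
ov=im.copy();s=sil(C,box(*r[0],.120,.136,.014,.14));e=(s>.5).astype(np.uint8);ov[(e-cv2.erode(e,np.ones((3,3))))>0]=[255,0,0];ov[(dm-cv2.erode(dm,np.ones((3,3))))>0]=[0,255,0]
crop(ov,260,20,400,250,3,'pics/e.png')
```

```text
[[101  99  99  98  98  93  84  69  52  47  48  47  49  51  52  50  51  52
   51  52  50  49  45  47  48  68  87 100 101 100  99 100  98  99 100]
 [ 99 100 101 102  96  90  79  66  52  46  50  50  52  52  51  51  52  51
   52  54  51  49  48  45  50  65  87  99 103 100 100  99 100 101 100]]
[ 317   92   18  103 1571]
[0.5117 0.1481] -15.029255485261501 0.5458245277404785
```

View pics/e.png

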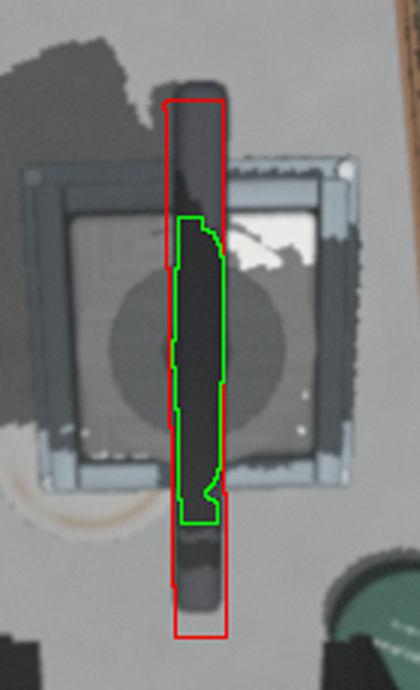

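Run:
```python
from cell import env
from h import *
o=env.get_obs(); C=cal(env,'wrist',o)
P=onz(C,[[326.8,47.3],[325.7,223.3]],.136);m=P.mean(0);d=P[0]-P[1]
print(P,m,np.linalg.norm(d),np.degrees(np.arctan2(-d[0],d[1])))
print('flange',onz(C,[[325.7,136.7]],.094))
yaw=np.degrees(np.arctan2(-d[0],d[1]))
R=Ro.from_euler('xyz',o['tool_rot'],degrees=True)
print('to grasp (tool mm):',R.inv().apply(np.array([m[0],m[1],.109])-o['tool_pos'])*1000)
```

```text
[[0.53277733 0.21927498 0.136     ]
 [0.49522777 0.08824997 0.136     ]] [0.51400255 0.15376248 0.136     ] 0.13629938181294185 -15.991411837179683
flange [[0.5142285  0.15329706 0.094     ]]
to grasp (tool mm): [  4.16174422 113.54553303  50.44751468]
```

>>> carry_out([
  [[2,0,25],[0,0,0]],
  [[2,0,25],[0,0,0]],
  [[0,30,0],[0,0,0]],
  [[0,30,0],[0,0,0]],
  [[0,20,0],[0,0,0]],
  [[0,20,0],[0,0,0]],
  [[0,13,0],[0,0,0]],
  [[0,0,0],[0,0,0]],
  [[0,0,0],[0,0,0]],
])

```text
time_s: 3.55
tool_pos: [0.5146, 0.1523, 0.1101]
tool_rot: [-90.0, -0.0, -16.0]
force: [1.3, -0.2, -0.7]
grip_width: 0.0526
```

Run:
```python
from cell import env
from h import *
o=env.get_obs();print(o['time_s'],o['tool_pos'],o['tool_rot'],o['grip_width'],o['force'],o['wrist_torque'])
im=env.read_camera('wrist');cv2.imwrite('pics/f.png',im[:,:,::-1])
```

```text
3.55 [0.51463367 0.15229197 0.11010092] [-8.99763135e+01 -2.85735017e-02 -1.60301757e+01] 0.052645034146379575 [ 1.34271688 -0.17290959 -0.72457814] [-0.08561364  0.05617055  0.01298121]
```

View pics/f.png

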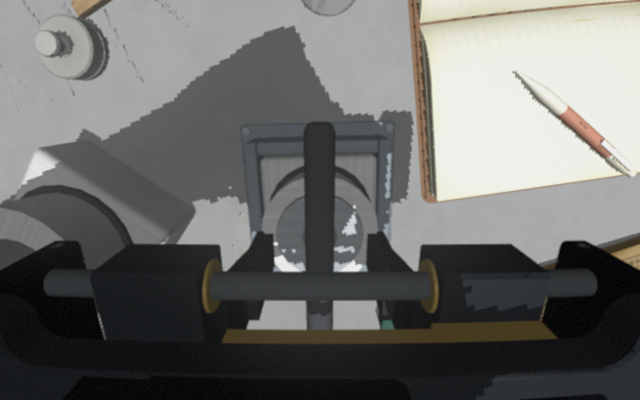

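The bar runs straight between the open fingers (column ~319, fingers at 272 and 368). I'll close now.

>>> carry_out([
  [[0,0,0],[0,0,0]],
  [[0,0,0],[0,0,0]],
  [[0,0,0],[0,0,0]],
  [[0,0,0],[0,0,0]],
  [[0,0,0],[0,0,0]],
], jaw=0, squeeze=60)

```text
time_s: 4.1
tool_pos: [0.5144, 0.1519, 0.1097]
tool_rot: [-90.0, -0.0, -16.1]
force: [-0.4, -0.0, 0.3]
grip_width: 0.0199
```

>>> carry_out([
  [[0,0,0],[0,-2,0]],
  [[0,0,0],[0,-2,0]],
  [[0,0,0],[0,-2,0]],
  [[0,0,0],[0,-2,0]],
])

```text
time_s: 4.5
tool_pos: [0.5145, 0.1516, 0.1097]
tool_rot: [-90.0, -0.0, -8.1]
force: [0.0, -0.4, 1.0]
grip_width: 0.0132
```

Run:
```python
from cell import env
from h import *
o=env.get_obs();print(o['time_s'],o['tool_pos'],o['tool_rot'],o['grip_width'],o['force'],o['wrist_torque'])
im=env.read_camera('wrist');crop(im,200,80,440,340,3,'pics/g.png')
```

```text
4.5 [0.51448349 0.15160217 0.1097337 ] [-8.99838421e+01 -8.82195459e-04 -8.08703529e+00] 0.013184790932944208 [ 0.04559337 -0.39190015  1.0068944 ] [-0.31210148  0.06335493 -0.3828859 ]
```

View pics/g.png

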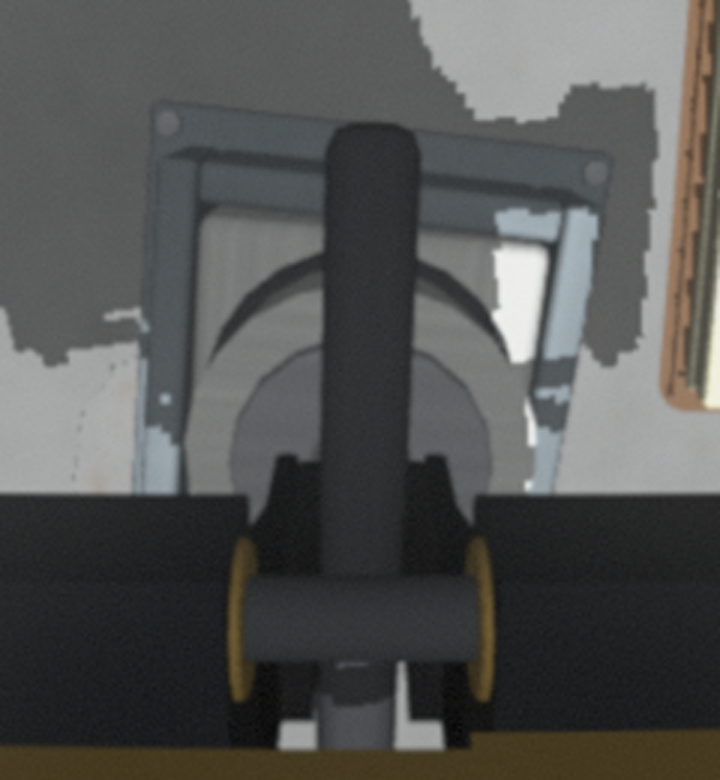

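The bar turned with the gripper: it still stands vertical in the picture while the nest has rotated about 7°. I'll keep twisting.

>>> carry_out([
  [[0,0,0],[0,-3,0]],
  [[0,0,0],[0,-3,0]],
  [[0,0,0],[0,-3,0]],
  [[0,0,0],[0,-3,0]],
  [[0,0,0],[0,-3,0]],
])

```text
time_s: 5.05
tool_pos: [0.5147, 0.1519, 0.1098]
tool_rot: [-90.0, -0.0, 6.9]
force: [0.0, 0.2, 0.5]
grip_width: 0.0139
```

Run:
```python
from cell import env
o=env.get_obs();print(o['time_s'],o['tool_rot'],o['grip_width'],o['force'],o['wrist_torque'])
```

```text
5.05 [-8.99657611e+01 -4.25222162e-02  6.94375726e+00] 0.013945488079816753 [0.0070577  0.20993    0.52677883] [ 0.0052005  -0.08858682 -0.45212786]
```

>>> carry_out([
  [[0,0,0],[0,-3,0]],
  [[0,0,0],[0,-3,0]],
  [[0,0,0],[0,-3,0]],
  [[0,0,0],[0,-3,0]],
  [[0,0,0],[0,-3,0]],
  [[0,0,0],[0,-3,0]],
])

```text
time_s: 5.65
tool_pos: [0.5145, 0.1521, 0.1097]
tool_rot: [-90.0, -0.0, 25.0]
force: [-0.5, 0.8, 0.5]
grip_width: 0.0136
```

Run:
```python
from cell import env
from h import *
o=env.get_obs();print(o['time_s'],o['tool_rot'],o['grip_width'],o['force'],o['wrist_torque'])
im=env.read_camera('wrist');crop(im,200,80,440,340,3,'pics/i.png')
```

```text
5.65 [-8.99966034e+01 -2.47696072e-02  2.50393420e+01] 0.013575746184037967 [-0.46929066  0.75794536  0.54709903] [-0.06765006  0.01693278 -0.03790806]
```

View pics/i.png

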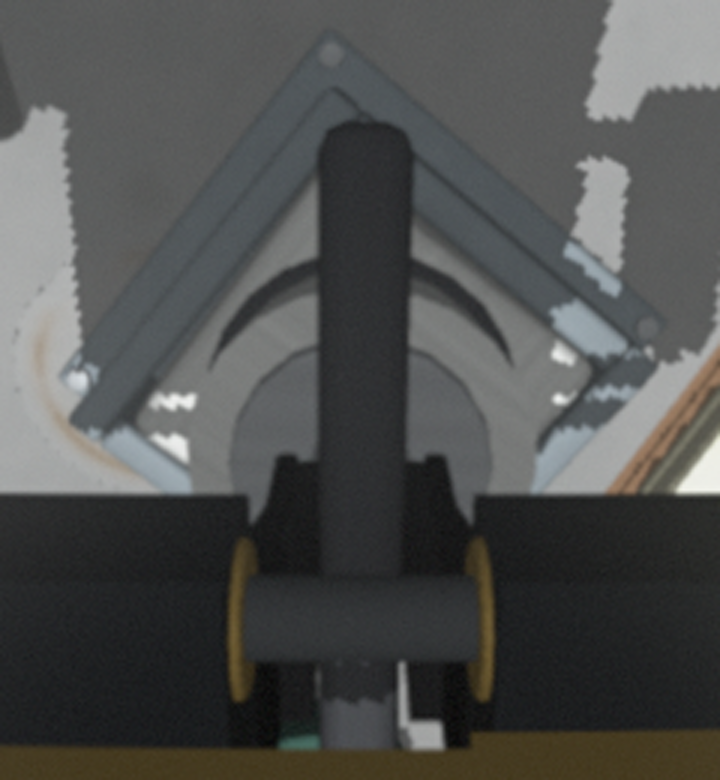

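The torque about the vertical fell from 0.45 to 0.04 N m at 41°, so the plug has broken free. I'll turn a few degrees more, then lift slowly and watch the force.

>>> carry_out([
  [[0,0,0],[0,-3,0]],
  [[0,0,0],[0,-3,0]],
  [[0,0,0],[0,-3,0]],
  [[0,0,0],[0,0,0]],
])

```text
time_s: 6.1
tool_pos: [0.5145, 0.1521, 0.1097]
tool_rot: [-90.0, -0.0, 33.9]
force: [-0.0, 0.2, 0.7]
grip_width: 0.0132
```

Run:
```python
from cell import env
o=env.get_obs();print(o['time_s'],o['tool_rot'],o['grip_width'],o['force'],o['wrist_torque'])
```

```text
6.1 [-8.99976064e+01 -2.72351354e-02  3.38907591e+01] 0.01318034084187097 [-0.03066761  0.23297195  0.67513519] [0.01593974 0.0190237  0.02676004]
```

>>> carry_out([
  [[0,-2,0],[0,0,0]],
  [[0,-3,0],[0,0,0]],
  [[0,-3,0],[0,0,0]],
  [[0,-4,0],[0,0,0]],
])

```text
time_s: 6.5
tool_pos: [0.5139, 0.1516, 0.1215]
tool_rot: [-90.0, 0.1, 33.9]
force: [0.1, -0.5, -1.8]
grip_width: 0.0132
```

Run:
```python
from cell import env
from h import *
o=env.get_obs();print(o['time_s'],o['tool_pos'],o['grip_width'],o['force'],o['wrist_torque'])
im=env.read_camera('wrist');crop(im,200,80,440,340,3,'pics/j.png')
im=env.read_camera('scene');crop(im,250,80,400,220,4,'pics/j2.png')
```

```text
6.5 [0.51394908 0.15164353 0.1215382 ] 0.013155088566403801 [ 0.11659481 -0.50588234 -1.83067253] [-0.05588091  0.03407663 -0.0230853 ]
```

View pics/j.png

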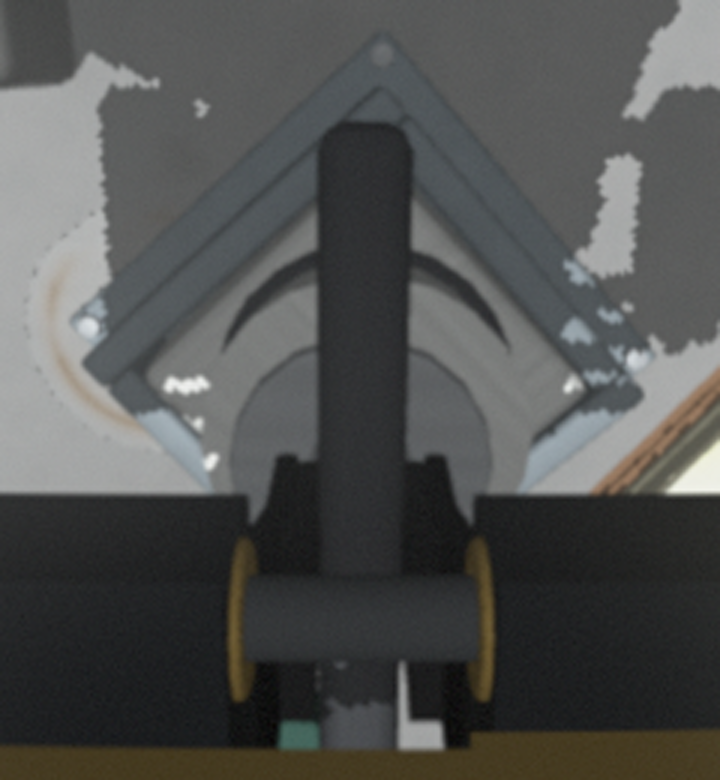

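View pics/j2.png

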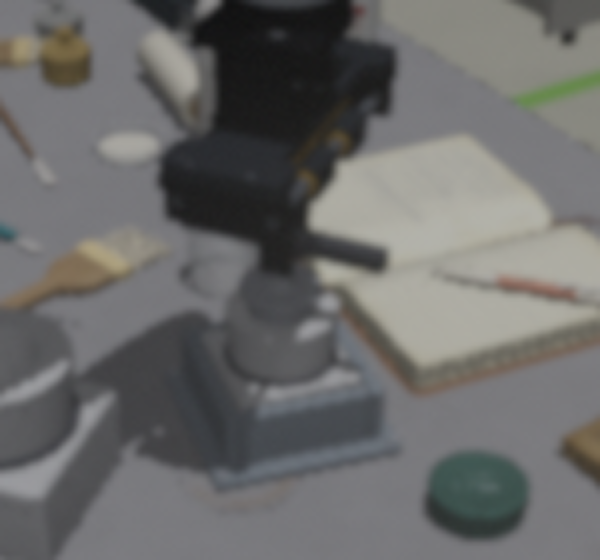

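The vertical force is −1.8 N, which is the plug's weight alone, and the canister still sits in its nest. I'll lift the plug clear.

>>> carry_out([
  [[0,-5,0],[0,0,0]],
  [[0,-8,0],[0,0,0]],
  [[0,-10,0],[0,0,0]],
  [[0,-12,0],[0,0,0]],
  [[0,-15,0],[0,0,0]],
  [[0,-15,0],[0,0,0]],
  [[0,0,0],[0,0,0]],
])

```text
time_s: 7.3
tool_pos: [0.5162, 0.1524, 0.1899]
tool_rot: [-90.0, -0.3, 33.9]
force: [0.7, 0.6, -2.3]
grip_width: 0.0131
```

Run:
```python
from cell import env
from h import *
o=env.get_obs();print(o['time_s'],o['tool_pos'],o['tool_rot'],o['grip_width'],o['force'],o['wrist_torque'],o['qpos'])
im=env.read_camera('scene');crop(im,250,80,400,220,4,'pics/k2.png')
# stand rim fit from top & scene
for n in ['top','scene']:
    im=env.read_camera(n) if n=='top' else im; C=cal(env,n)
    env_r=env.outline_of(n,'stand')
    for r in env_r[:1]:
        m=r['mask'].astype(np.float32); m=(cv2.morphologyEx(m,cv2.MORPH_CLOSE,np.ones((7,7))))
        a=np.linspace(0,2*np.pi,60)
        def f(p,R=.045):
            P=np.vstack([np.c_[p[0]+R*np.cos(a),p[1]+R*np.sin(a),0*a+z] for z in (0,.012)])
            s=sil(C,P); return 1-np.minimum(s,m).sum()/np.maximum(s,m).sum()
        x0=np.array([.442,-.165]);q=minimize(f,x0,method='Nelder-Mead',options=dict(initial_simplex=[x0,x0+[.01,0],x0+[0,.01]],xatol=1e-5,fatol=1e-5))
        print(n,q.x,q.fun,'p',r['p'])
im=env.read_camera('wrist');cv2.imwrite('pics/k.png',im[:,:,::-1])
```

```text
7.3 [0.5161861  0.15244067 0.18985774] [-90.04659622  -0.31420996  33.93148851] 0.01314184913831773 [ 0.65502274  0.58144825 -2.26206573] [-0.03974294 -0.00054929 -0.03866221] [-38.05694383   5.50620607  20.07419922 102.64776225  -2.0291376
  71.87413593  16.48436159]
top [ 0.44297108 -0.16663669] 0.04334533214569092 p 0.86
scene [ 0.44122869 -0.16766868] 0.07228332757949829 p 0.93
```

View pics/k2.png

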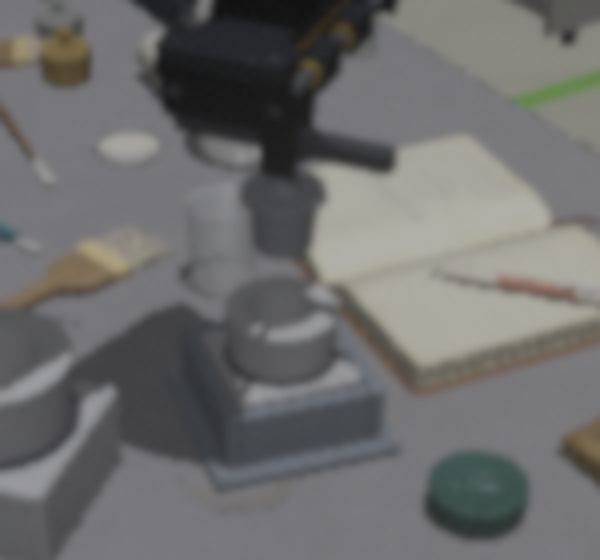

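View pics/k.png

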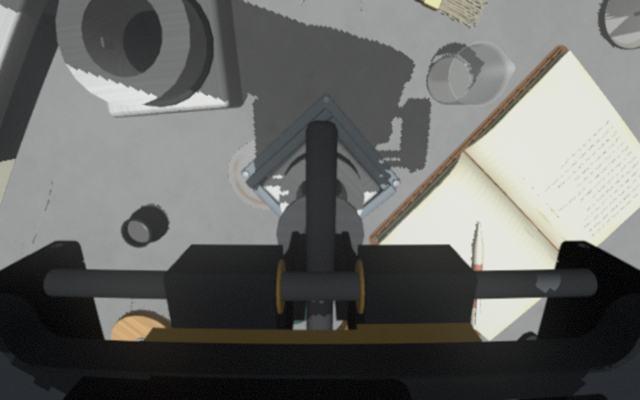

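The plug is fully out and the canister is still in the nest. Next I'll plan the transfer to a viewing pose beside the largest stand at (0.442,−0.167).

Run:
```python
from cell import env
from h import *
o=env.get_obs(); print(o['tool_pos'])
for r in plan([.5145,.152,.186],down(33.9),[.480,-.240,.190],down(0),11): print(list(r))
```

```text
[0.51380731 0.15171074 0.18578228]
[[-22.5, -0.4, -27.8], [0.0, 3.08, -0.0]]
[[-21.0, -0.4, -29.0], [0.0, 3.08, -0.0]]
[[-19.4, -0.4, -30.1], [0.0, 3.08, -0.0]]
[[-17.7, -0.4, -31.1], [0.0, 3.08, -0.0]]
[[-16.0, -0.4, -32.0], [0.0, 3.08, -0.0]]
[[-14.3, -0.4, -32.8], [0.0, 3.08, -0.0]]
[[-12.5, -0.4, -33.5], [0.0, 3.08, -0.0]]
[[-10.7, -0.4, -34.1], [0.0, 3.08, -0.0]]
[[-8.8, -0.4, -34.7], [0.0, 3.08, -0.0]]
[[-6.9, -0.4, -35.1], [0.0, 3.08, -0.0]]
[[-5.0, -0.4, -35.4], [0.0, 3.08, -0.0]]
```

>>> carry_out([
  [[-11,0,-14],[0,1.5,0]],
  [[-11,0,-14],[0,1.5,0]],
  [[-21,0,-29],[0,3.1,0]],
  [[-19,0,-30],[0,3.1,0]],
  [[-18,0,-31],[0,3.1,0]],
  [[-16,0,-32],[0,3.1,0]],
  [[-14,0,-33],[0,3.1,0]],
  [[-12,0,-34],[0,3.1,0]],
  [[-11,0,-34],[0,3.1,0]],
  [[-9,0,-35],[0,3.1,0]],
  [[-7,0,-35],[0,3.1,0]],
])

```text
time_s: 8.65
tool_pos: [0.4819, -0.2079, 0.1865]
tool_rot: [-90.0, -0.0, 2.7]
force: [0.7, 1.6, -2.5]
grip_width: 0.0136
```

>>> carry_out([
  [[-3,0,-18],[0,1.5,0]],
  [[-2,0,-17],[0,1.5,0]],
  [[0,0,0],[0,0,0]],
  [[0,0,0],[0,0,0]],
  [[0,0,0],[0,0,0]],
])

```text
time_s: 9.15
tool_pos: [0.4806, -0.238, 0.1863]
tool_rot: [-89.9, 0.0, 0.2]
force: [0.0, 0.2, -1.9]
grip_width: 0.0132
```

Run:
```python
from cell import env
from h import *
o=env.get_obs();print(o['time_s'],o['tool_pos'],o['tool_rot'],o['grip_width'],o['force'],o['qpos'])
im=env.read_camera('wrist');cv2.imwrite('pics/l.png',im[:,:,::-1]);C=cal(env,'wrist',o)
print(proj(C,[[.442,-.167,.012],[.442,-.167,.036]]))
for r in env.outline_of('wrist','stand'):
    ys,xs=np.nonzero(r['mask']);print(r['p'],r['xy'],len(xs),cv2.minAreaRect(np.c_[xs,ys].astype(np.float32)))
```

```text
9.15 [ 0.4806312 -0.2379662  0.1862975] [-8.99309107e+01  1.46524391e-02  2.11147768e-01] 0.0132045096143239 [ 0.00308822  0.18596902 -1.92043252] [-14.95730334   6.37426416  41.4943454  103.46121838  -4.49774596
  71.852172    27.97870647]
[[283.43850467 112.27812658]
 [280.66757007 112.81264337]]
0.91 [163.0, 118.8] 3045 ((164.5, 118.5), (61.0, 61.0), 90.0)
0.78 [393.8, 102.2] 3246 ((394.0, 101.5), (65.0, 62.0), 90.0)
0.59 [282.1, 109.2] 5575 ((281.6926574707031, 108.82918548583984), (82.08345031738281, 86.55209350585938), 35.90972137451172)
```

View pics/l.png

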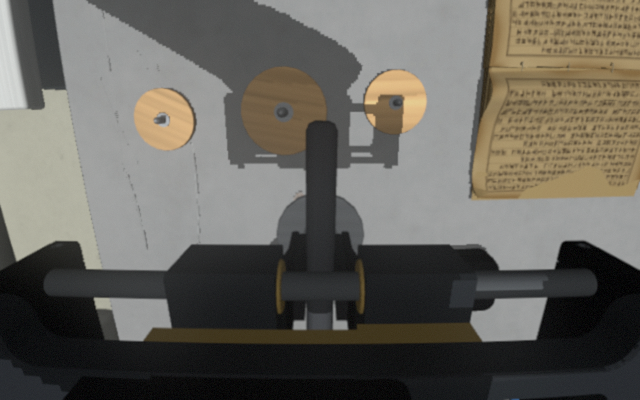

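Run:
```python
import cv2
im=cv2.imread('pics/l.png')
a=cv2.resize(im[60:160,232:332],None,fx=5,fy=5,interpolation=cv2.INTER_CUBIC)
b=cv2.resize(im[180:250,270:370],None,fx=5,fy=5,interpolation=cv2.INTER_CUBIC)
b=cv2.convertScaleAbs(b,alpha=1.8)
cv2.imwrite('pics/m.png',a);cv2.imwrite('pics/m2.png',b)
```

```text
(no output)
```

View pics/m.png

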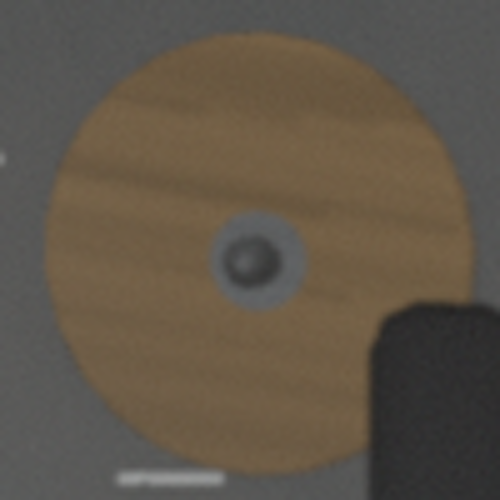

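View pics/m2.png

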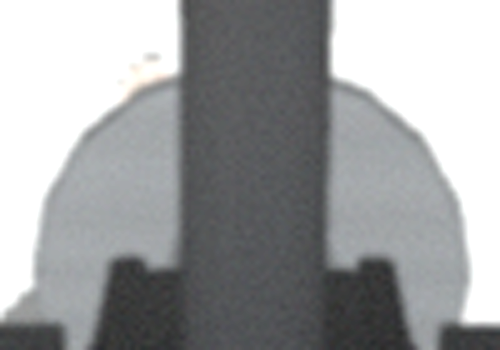

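Run:
```python
from cell import env
from h import *
o=env.get_obs(); C=cal(env,'wrist',o)
T=Ro.from_euler('xyz',o['tool_rot'],degrees=True)
pts=np.array([(37,255),(48,200),(85,135),(130,97),(180,80),(330,80),(380,100),(420,135),(455,205),(467,255)],float)
px=(pts+.5)/5-.5+[270,180]
a=np.linspace(0,2*np.pi,180)
def hull(p,R=.027,y0=.0157):
    P=np.vstack([np.c_[p[0]+R*np.cos(a),0*a+y,p[1]+R*np.sin(a)] for y in (y0,y0+.006)])
    return cv2.convexHull(proj(C,T.apply(P)+o['tool_pos']).astype(np.float32))
for y0 in (.0137,.0157,.0177):
  for R in (.027,):
    f=lambda p:sum(cv2.pointPolygonTest(hull(p,R,y0),tuple(map(float,q)),True)**2 for q in px)
    r=minimize(f,[0,0],method='Nelder-Mead',options=dict(initial_simplex=[[0,0],[.003,0],[0,.003]],xatol=1e-5)); print(y0,R,r.x*1000,np.sqrt(r.fun/len(px)))
# bar end in tool frame
c=env.get_calibration('wrist');H=c['hand_eye']
K=C[0];u=cv2.undistortPoints(np.array([[[320.5,121.7]]]),K,C[1])[0,0]
d=H[:3,:3]@np.array([u[0],u[1],1]);t=H[:3,3];s=(-.0263-t[1])/d[1];print('bar end tool',(t+d*s)*1000)
print('pin',onz(C,[[283.4,111.8]],.012))
```

```text
0.0137 0.027 [-0.83662648  0.73267034] 0.7396284454127963
0.0157 0.027 [-0.83220573  0.29483181] 0.6047168910346791
0.0177 0.027 [-0.83409853 -0.14686181] 0.5239567070878615
bar end tool [ -0.61810787 -26.3         71.34463285]
pin [[ 0.44200101 -0.16695319  0.012     ]]
```

Pin at (0.442,−0.167) by wrist, top and scene cameras alike. The plug axis sits within about 1 mm of the tool axis. I'll move over it and go down to just above the pin.

>>> carry_out([
  [[-8,0,14],[0,0,0]],
  [[-10,0,18],[0,0,0]],
  [[-10,0,19],[0,0,0]],
  [[-10,0,19],[0,0,0]],
  [[0,20,0],[0,0,0]],
  [[0,25,0],[0,0,0]],
  [[0,20,0],[0,0,0]],
  [[0,15,0],[0,0,0]],
  [[0,6,0],[0,0,0]],
  [[0,0,0],[0,0,0]],
  [[0,0,0],[0,0,0]],
  [[0,0,0],[0,0,0]],
])

```text
time_s: 10.45
tool_pos: [0.4429, -0.17, 0.1015]
tool_rot: [-90.0, -0.1, 0.1]
force: [0.8, 0.2, -2.2]
grip_width: 0.0132
```

Run:
```python
from cell import env
from h import *
o=env.get_obs();print(o['time_s'],o['tool_pos'],o['tool_rot'],o['grip_width'],o['force'],o['wrist_torque'])
T=Ro.from_euler('xyz',o['tool_rot'],degrees=True);R=T.inv()
print('shift',R.apply(np.array([.4427,-.1678,.0677])-o['tool_pos'])*1000)
im=env.read_camera('scene');C=cal(env,'scene')
ax=o['tool_pos']+T.apply([[-.0007,.0557,.0008],[-.0007,.0217,.0008]])
print('axis proj',proj(C,ax),'pin',proj(C,[[.442,-.167,.012],[.442,-.167,.036]]))
crop(im,320,190,440,310,6,'pics/n.png')
im=env.read_camera('wrist');crop(im,200,80,440,340,3,'pics/n2.png')
```

```text
10.45 [ 0.44288629 -0.1700379   0.10150325] [-9.00012972e+01 -1.08093076e-01  5.41152733e-02] 0.013190876405537845 [ 0.84964611  0.21942625 -2.22573537] [-0.10963707  0.01440013 -0.00038528]
shift [-0.24794988 33.80278682  2.2388381 ]
axis proj [[376.70982269 259.89416761]
 [378.52186541 248.66779722]] pin [[374.19469238 269.78859634]
 [375.39721907 262.36639153]]
```

View pics/n.png

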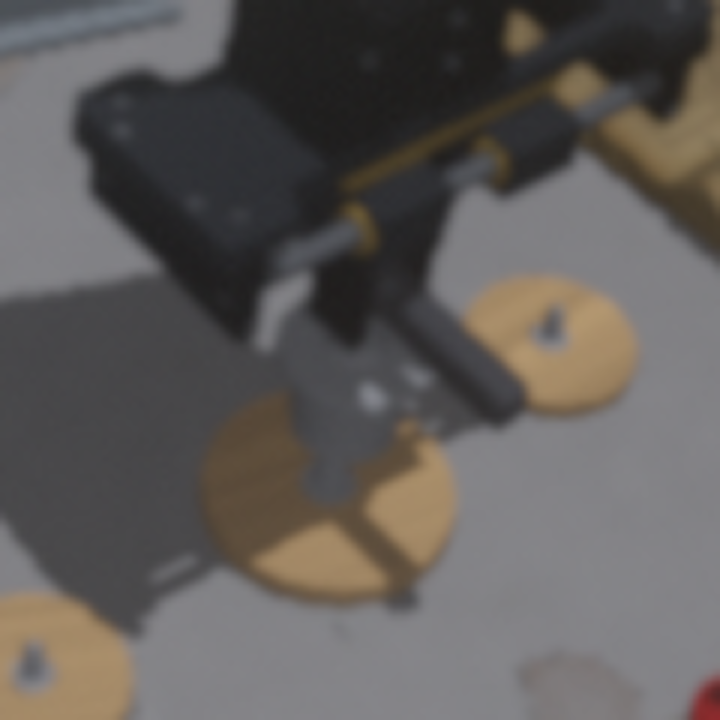

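View pics/n2.png

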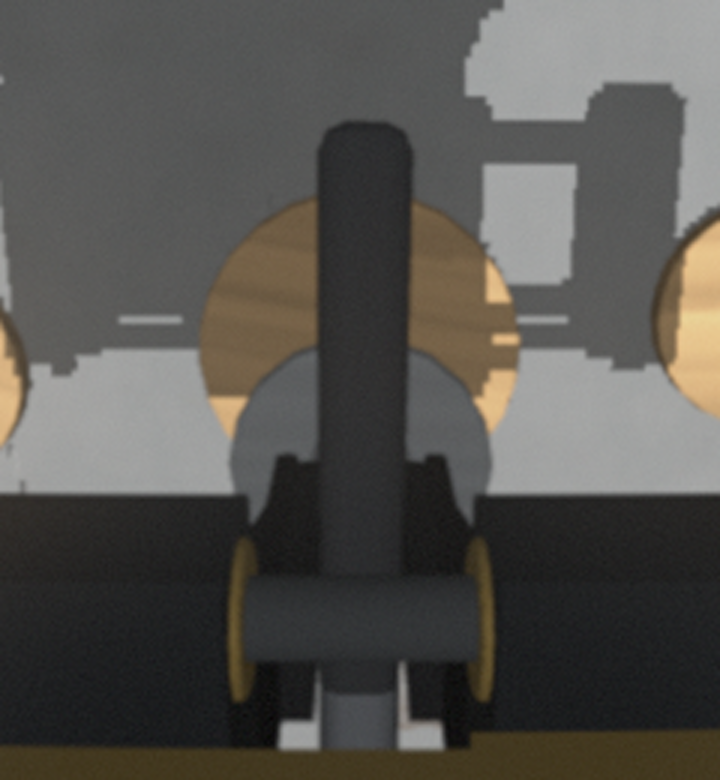

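In x the disc (columns 199–520, centre 360) and flange (231–491, centre 361) line up. I'll correct y by +2 mm and go down slowly over the pin.

>>> carry_out([
  [[0,0,2],[0,0,0]],
  [[0,3,0],[0,0,0]],
  [[0,4,0],[0,0,0]],
  [[0,4,0],[0,0,0]],
  [[0,4,0],[0,0,0]],
  [[0,3,0],[0,0,0]],
  [[0,0,0],[0,0,0]],
  [[0,0,0],[0,0,0]],
])

```text
time_s: 11.35
tool_pos: [0.442, -0.1681, 0.0825]
tool_rot: [-90.0, 0.0, 0.0]
force: [-0.1, 0.4, -2.0]
grip_width: 0.0131
```

Run:
```python
from cell import env
from h import *
o=env.get_obs();print(o['time_s'],o['tool_pos'],o['tool_rot'],o['grip_width'],o['force'],o['wrist_torque'])
im=env.read_camera('scene');crop(im,320,190,440,310,6,'pics/p.png')
```

```text
11.35 [ 0.4420021  -0.16807439  0.08247821] [-9.00014692e+01  9.12311658e-03  2.73635441e-02] 0.013097572740060043 [-0.1308824   0.37769688 -1.98231829] [-0.05262207  0.07438647 -0.00787396]
```

View pics/p.png

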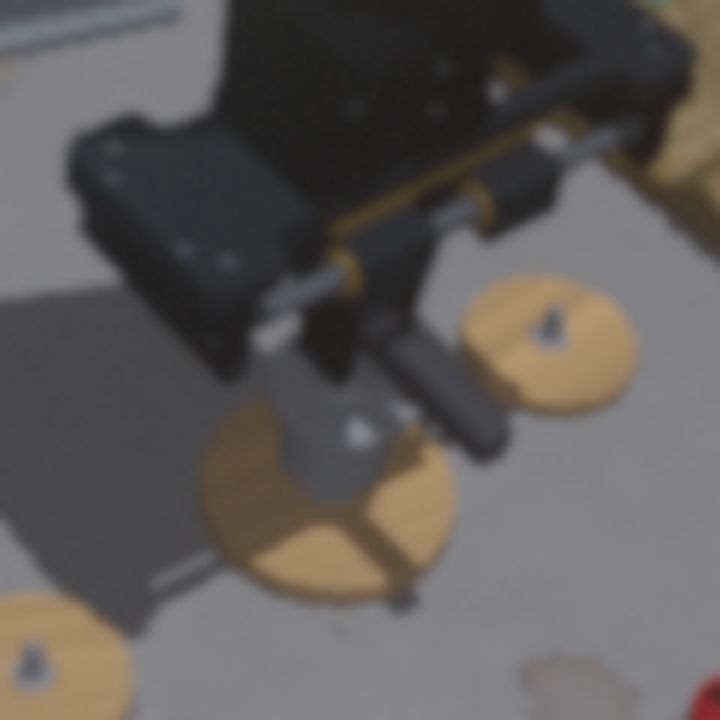

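The pin is about 9 mm inside the bore with no contact force. I'll continue down to seating.

>>> carry_out([
  [[0,3,0],[0,0,0]],
  [[0,3,0],[0,0,0]],
  [[0,3,0],[0,0,0]],
  [[0,2,0],[0,0,0]],
  [[0,1.5,0],[0,0,0]],
  [[0,1,0],[0,0,0]],
  [[0,0,0],[0,0,0]],
  [[0,0,0],[0,0,0]],
])

```text
time_s: 12.2
tool_pos: [0.4421, -0.168, 0.0691]
tool_rot: [-90.0, -0.0, 0.0]
force: [0.5, 0.5, -1.3]
grip_width: 0.0132
```

>>> carry_out([
  [[0,0.7,0],[0,0,0]],
  [[0,0,0],[0,0,0]],
])

```text
time_s: 12.4
tool_pos: [0.4421, -0.168, 0.0683]
tool_rot: [-90.0, -0.0, 0.0]
force: [-0.1, 0.1, -2.6]
grip_width: 0.0136
```

>>> carry_out([
  [[0,0.7,0],[0,0,0]],
  [[0,0,0],[0,0,0]],
])

```text
time_s: 12.6
tool_pos: [0.442, -0.168, 0.0676]
tool_rot: [-90.0, 0.0, 0.0]
force: [0.1, -0.3, -2.6]
grip_width: 0.0136
```

>>> carry_out([
  [[0,0.6,0],[0,0,0]],
  [[0,0,0],[0,0,0]],
])

```text
time_s: 12.8
tool_pos: [0.4422, -0.168, 0.0673]
tool_rot: [-90.0, -0.0, 0.0]
force: [0.4, 0.0, 0.7]
grip_width: 0.0135
```

>>> carry_out([
  [[0,0.5,0],[0,0,0]],
  [[0,0,0],[0,0,0]],
])

```text
time_s: 13.0
tool_pos: [0.4423, -0.1681, 0.0673]
tool_rot: [-90.0, -0.0, 0.0]
force: [-2.1, 0.2, 6.2]
grip_width: 0.0131
```

Contact came at TCP z = 0.0673 against 0.0677 expected, so the plug is seated. I'll relieve the pressure and release.

>>> carry_out([
  [[0,-0.5,0],[0,0,0]],
  [[0,0,0],[0,0,0]],
])

```text
time_s: 13.2
tool_pos: [0.4422, -0.168, 0.0673]
tool_rot: [-90.0, -0.0, 0.0]
force: [-1.5, 0.4, 2.4]
grip_width: 0.0133
```

>>> carry_out([
  [[0,0,0],[0,0,0]],
  [[0,0,0],[0,0,0]],
  [[0,0,0],[0,0,0]],
  [[0,0,0],[0,0,0]],
  [[0,0,0],[0,0,0]],
], jaw=0.5)

```text
time_s: 13.7
tool_pos: [0.442, -0.168, 0.067]
tool_rot: [-90.0, -0.0, 0.0]
force: [0.5, -0.3, -0.8]
grip_width: 0.0409
```

Run:
```python
from cell import env
from h import *
o=env.get_obs();print(o['time_s'],o['tool_pos'],o['grip_width'],o['force'],o['wrist_torque'])
im=env.read_camera('wrist');crop(im,200,80,440,340,3,'pics/q.png')
```

```text
13.7 [ 0.44204925 -0.16800408  0.06699453] 0.04087776195746477 [ 0.48154356 -0.30267079 -0.83145873] [-0.0654653   0.01383152 -0.0141881 ]
```

View pics/q.png

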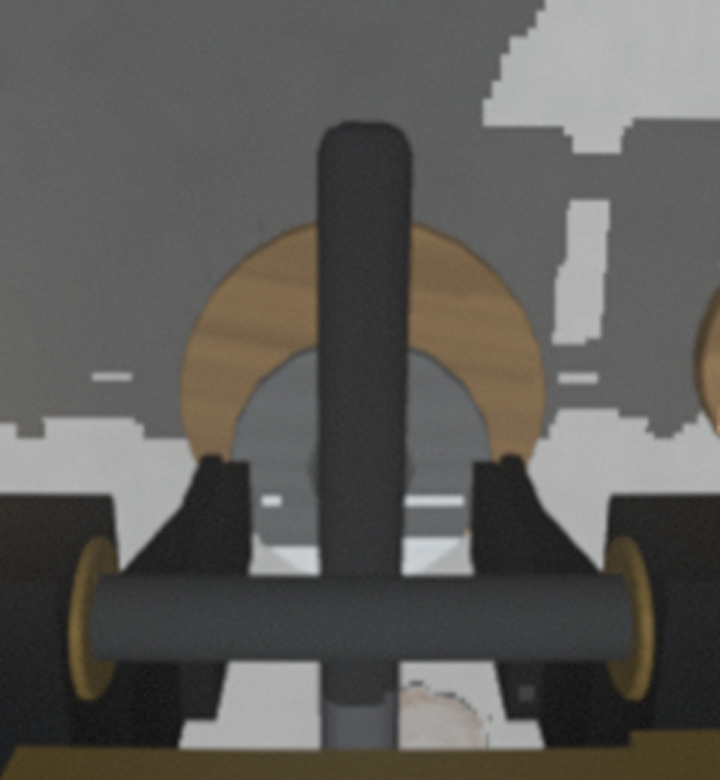

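The fingers are open and clear of the bar, and the plug has not moved. I'll retreat straight up, then off to the side to look.

>>> carry_out([
  [[0,-8,0],[0,0,0]],
  [[0,-15,0],[0,0,0]],
  [[0,-25,0],[0,0,0]],
  [[0,-30,0],[0,0,0]],
  [[0,-35,0],[0,0,0]],
  [[0,-35,0],[0,0,0]],
  [[0,0,-30],[0,0,0]],
  [[0,0,-40],[0,0,0]],
  [[0,0,-30],[0,0,0]],
  [[0,0,0],[0,0,0]],
  [[0,0,0],[0,0,0]],
])

```text
time_s: 14.85
tool_pos: [0.4419, -0.2683, 0.2153]
tool_rot: [-90.0, 0.0, -0.1]
force: [0.3, 0.3, 0.3]
grip_width: 0.0434
```

Run:
```python
from cell import env
from h import *
o=env.get_obs();print(o['time_s'],o['tool_pos'],o['grip_width'],o['force'])
im=env.read_camera('wrist');cv2.imwrite('pics/r.png',im[:,:,::-1])
sc=env.read_camera('scene');crop(sc,200,120,440,310,3,'pics/r2.png')
C=cal(env,'wrist',o)
print('pred bar ends top z .094',proj(C,[[.442,-.167+.07,.094],[.442,-.167-.07,.094]]),'flange c z .052',proj(C,[[.442,-.167,.052]]))
```

```text
14.85 [ 0.44186839 -0.26832827  0.21531219] 0.04340888557996287 [0.30374017 0.29079364 0.2738287 ]
pred bar ends top z .094 [[320.69796347 -14.95144319]
 [320.8755972  158.72279913]] flange c z .052 [[320.64636234  80.40439688]]
```

View pics/r.png

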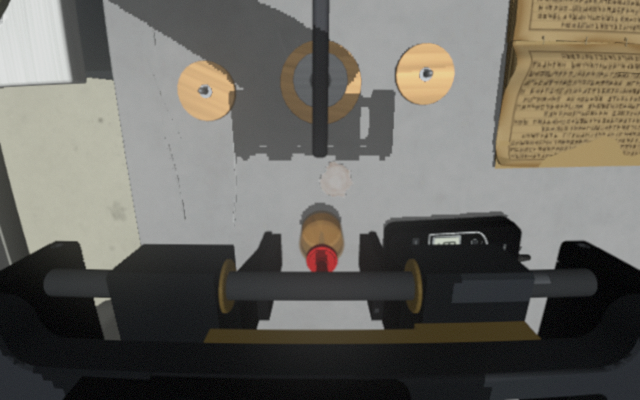

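View pics/r2.png

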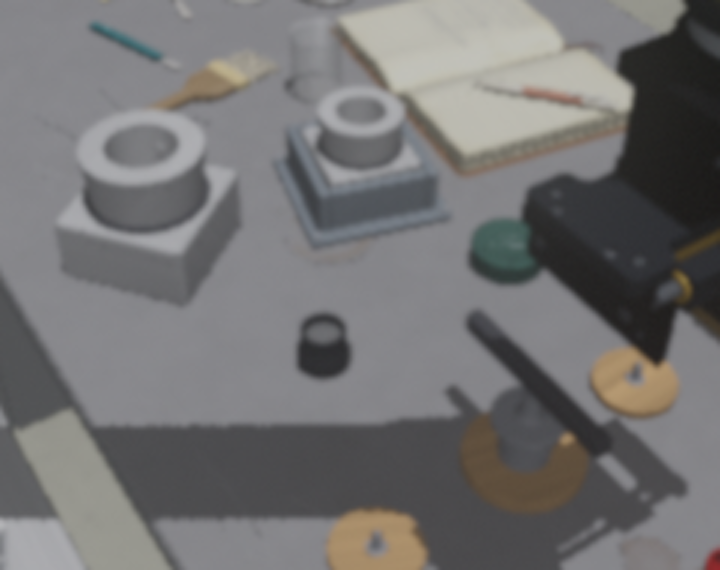

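The plug stands upright and centred on the largest stand, with its bar end at row ~157 (158.7 predicted when fully seated). The canister is in its nest and nothing else has moved. I'll hand in.

Run:
```python
from cell import env
print(env.sign_off()); print(env.get_obs()['time_s'])
```

```text
the job is handed in; nothing more can be done
None
the job is handed in; nothing more can be done
```

The plug is parked upright on the largest stand, over its pin, and the canister stayed in its nest. I handed the job in at about 15 s of robot time; no verdict was reported.

- **Twist:** I gripped the cross bar at its centre with 60 N and turned it about 50° counter-clockwise. The torque was 0.45 N·m at about 23° and near zero at 41°, so it broke free in between.
- **Pull:** During the lift the vertical force was only the plug's weight, about 2 N. The scene picture showed the canister still seated.
- **Parking:** I lowered the plug over the pin in small steps. It touched at a TCP height of 67.3 mm, against 67.7 mm expected for fully down. I eased the pressure, opened the fingers and backed away.

**Last checks:**
- The wrist and scene pictures show the plug upright and centred on the stand. The bar end is within about 2 px of the prediction for fully seated.
- The gripper is clear, with the force reading near zero.
- Nothing else in those final pictures looked moved. I did not take a last picture from the top camera, so the far ends of the table were not rechecked.

**Disagreements:** One automatic fit of the bar in the wrist picture failed because of shadow. I measured the bar ends by hand instead. That result matched the flange to within 1 mm and the top camera to about 3 mm.

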